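Sort the laundry-closet oddments into their trays

ROBOT

A 6-joint arm with a two-finger parallel gripper is mounted at the origin on the work surface. World frame = base frame: x ahead of the robot, y to its left, z up, the work surface at z = 0. Lengths are in m, angles in rad, forces in N, time in s.
With the tool pointing down it reaches from about 0.35 to 0.975 m from the base axis. Payload 4.9 kg.
Tool frame: the origin (TCP) lies on the front face of the gripper's body, between the roots of the fingers; the fingertips stand 73 mm ahead of it and the grasp point (between the pads) lies 54 mm ahead of it; z points along the fingers, y is the line along which they close (so a half turn about z gives the same grasp; the last joint's range is limited). The gripper opens to 85 mm and grips with 20 to 120 N. Pads are 22 mm wide; open, the fingers measure 114 mm over their backs; the gripper's body (76 mm by 85 mm) begins 54 mm behind the grasp point. The pads swing forward as they close: fully open they stand 13 mm farther back than shut.
Start: joints at [-1.307, 0.053, 1.613, -0, 1.476, -0.119], TCP at [0.233, -0.58, 0.304] pointing down, gripper open.
Joint ranges: [-3.01, 3.01], [-1.01, 2.22], [0.06, 2.58], [-1.02, 4.17], [0.09, 2.62], [-3.14, 3.14]. Speed limits (rad/s): [2.57, 2.57, 3.14, 3.14, 3.14, 3.14].

INTERFACE

Orientations are given as a rotation vector (axis times angle).
In Python, from station import status, imaging, order gives the robot as it stands.
- The arm moves only by the tool arm_command, never from a script. Its argument "increments" is a list of rows, each an object with "slide": the shift along the tool's x, y, z in m, a list of three; "spin": the turn about the tool's z in degrees; "gripper": the opening, from -1 (shut) to 1 (fully open). In form: [{"slide": [x, y, z], "spin": spin, "gripper": gripper}, ...]. A call has 1 to 8 rows; each row is the pose to reach, as a shift and turn from the pose commanded when the call began, along the tool's axes at that moment; what a row does not reach only later rows make up. A row lasts 1/12 s, in which the tool goes at most 41.7 mm and 7.16 degrees, less where a joint would pass 70% of its speed; a pose out of reach is approached as far as the arm can. A call with a gripper value outside its range is refused whole. The fingers move at their own pace and stop on an object; "newtons" is the grip in N (left out, the last holds). Time passes only in rows, so rows that repeat a pose let the fingers close. It gives the time, the measured TCP pose, the force, the opening and the grip force at its end, in the units of the state.
- status.get_obs(): the state, without advancing time (a new reading comes with each control period).
- imaging.get_image(name): name is "scene" or "top" or "wrist"; returns a dict with "frame" (400x640x3 uint8, red, green, blue), "vfov" (degrees; the focal length in pixels is half the picture's height over the tangent of half this angle, whatever the lens; pixels are square), "cx", "cy" (the principal point, pixels), "view" (4x4, takes a point from world to camera coordinates); the wrist camera has in their place "mount" (4x4, takes a point from camera to tool coordinates, whose origin is the TCP and whose axes are the flange's). Camera axes: x right, y up, looking along -z (the intrinsics and any distortion apply to the point x, -y, -z); pixel columns grow to the right and rows downward; lengths in m; the calibration is good to about 2 mm. A picture is of the moment at which its call begins: read the wrist's pose just before it. There is no depth.
- order.finish_job(): hands the job in; it is judged then, once.
The state is a dict: "t": time; "q": joint angles; "dq": joint speeds; "effort": joint torques, N m; "tool_pos": TCP position; "tool_rot": TCP orientation; "contact_force": force on the tool from outside, world axes, zero at the start; "wrist_torque": the same for the moment, N m; "opening": finger opening in m; "grip_force": force on a finger pad.
Only numpy, scipy, OpenCV 4.12 (cv2) and the standard library are available. Lean on these libraries where they do the work, as an engineer would, in place of code of your own. Each camera call takes 0.05 s, during which the arm holds its last target. There are 200 camera calls.

TASK

Sort the odds and ends on the closet shelf into their trays: the two bamboo clothespins go into the dark wooden tray, one in each of its two bays, the steel mesh lint screen goes into the grey tray and the pink collar stay box into the blue tray. Each must end up lying flat on its tray's floor, the screen with its black grip up and the box upright as it now stands, with nothing propped on a rim. Leave the clear canister, the stain-remover bottle and the polish tin where they stand.

Things in the scene. Friction and masses are not known exactly. Their poses are not given: they have to be found in the camera images.
- pin_a: bamboo clothespin lying on its side, 80 mm long (x), 19 mm wide (y) over its parallel middle 30 mm, narrower at the jaw (+x), up to 25 mm at the tail (-x), 14 mm thick (z), 20 g. Origin at its very centre, 7 mm above what it lies on. Grip across y at the middle. Either flat side may face up; the two pins are alike and interchangeable.
- pin_b: the other clothespin: bamboo clothespin lying on its side, 80 mm long (x), 19 mm wide (y) over its parallel middle 30 mm, narrower at the jaw (+x), up to 25 mm at the tail (-x), 14 mm thick (z), 20 g. Origin at its very centre, 7 mm above what it lies on. Grip across y at the middle. Either flat side may face up; the two pins are alike and interchangeable.
- lint_screen: lint screen, flat steel mesh in a steel frame, 120 mm (x) by 70 mm (y) by 8 mm, about 120 g, with a black plastic finger grip standing on the middle of its top: 46 mm along x, 12 mm wide in y, reaching from 8 to 26 mm above the underside. Origin at the centre of the underside, z up. Lift it by the black grip, pinched across y.
- stay_box: closed pink plastic collar stay box, 76 mm (x) by 50 mm (y) by 30 mm high, about 60 g; the lid does not open. Origin at the centre of the underside, z up. Grip it across y.
- pin_tray: dark wooden tray for clothespins, fixed, 112 mm (x) by 160 mm (y) outside, 12 mm high, walls 4 mm, floor 3 mm thick. A 4 mm divider along x, as high as the walls, makes two bays, each 104 mm (x) by 74 mm (y) inside, centred at y = +39 mm and y = -39 mm. A pin lies in a bay with its length along the tray's x (either way round). Origin at the centre of the underside.
- screen_tray: grey plastic tray for the lint screen, fixed, 104 mm (x) by 154 mm (y) outside, 96 by 146 mm inside, 12 mm high, walls 4 mm, floor 4 mm thick. The screen lies in it with its length (screen x) along the tray's y, either way round. Origin at the centre of the underside.
- stay_tray: small blue tray for the collar stay box, fixed, 84 mm (x) by 110 mm (y) outside, 76 by 102 mm inside, 12 mm high, walls 4 mm, floor 4 mm thick. The box stands in it with its length (box x) along the tray's y, either way round. Origin at the centre of the underside.
- polish_tin: bystander: round flat polish tin, dark steel with brass lid, 73 mm across, 26 mm high. Stands among the things to be sorted; leave it. Origin at the centre of the underside.
- canister: bystander: clear acrylic canister with a flip latch lid, wooden balls inside, 88 mm across (latch and hinge stick out to about 50 mm from the axis), 128 mm high, at one side of the work. Origin at the centre of the underside.
- stain_bottle: bystander: white stain-remover bottle with a green cap, 60 mm across, 160 mm high, at the other side of the work. Origin at the centre of the underside.
Not all that is in view belongs to the job. Leave any purple or turquoise look-alike of the pin_a alone.

How it is judged:
At the end, for the whole second after the job is handed in: A pin flat in each wooden bay (centre within 25 mm lengthwise, 33 mm across, height 2.5 mm, 0.08 rad); screen (grip up) in the grey tray, box (upright) in the blue tray, each centred to 20 mm, on the floor to 2.5 mm, tilt under 0.06 rad; all at rest (((x of pin_a in the frame of pin_tray between -0.025 and 0.025 m and y of pin_a in the frame of pin_tray between 0.006 and 0.072 m and z of pin_a in the frame of pin_tray between 0.007 and 0.0125 m and x of pin_b in the frame of pin_tray between -0.025 and 0.025 m and y of pin_b in the frame of pin_tray between -0.072 and -0.006 m and z of pin_b in the frame of pin_tray between 0.007 and 0.0125 m) or (x of pin_b in the frame of pin_tray between -0.025 and 0.025 m and y of pin_b in the frame of pin_tray between 0.006 and 0.072 m and z of pin_b in the frame of pin_tray between 0.007 and 0.0125 m and x of pin_a in the frame of pin_tray between -0.025 and 0.025 m and y of pin_a in the frame of pin_tray between -0.072 and -0.006 m and z of pin_a in the frame of pin_tray between 0.007 and 0.0125 m)) and x of lint_screen in the frame of screen_tray between -0.02 and 0.02 m and y of lint_screen in the frame of screen_tray between -0.02 and 0.02 m and z of lint_screen in the frame of screen_tray between 0.001 and 0.0065 m and x of stay_box in the frame of stay_tray between -0.02 and 0.02 m and y of stay_box in the frame of stay_tray between -0.02 and 0.02 m and z of stay_box in the frame of stay_tray between 0.001 and 0.0065 m and angle between each of lint_screen, stay_box's own z axis and vertical below 0.06 rad and angle between the z axis of each of pin_a, pin_b and the z axis of pin_tray, either way round below 0.08 rad and linear speed of each of pin_a, pin_b, lint_screen, stay_box below 0.02 m/s); the robot touches nothing.
It fails at once if the canister shifted more than 20 mm or tipped (distance of canister from where it was at the start of the episode above 0.02 m or angle between canister's own z axis and vertical above 0.3 rad).
It fails at once if the stain-remover bottle shifted more than 20 mm or tipped (distance of stain_bottle from where it was at the start of the episode above 0.02 m or angle between stain_bottle's own z axis and vertical above 0.3 rad).
It fails at once if the polish tin shifted more than 20 mm or tipped (distance of polish_tin from where it was at the start of the episode above 0.02 m or angle between polish_tin's own z axis and vertical above 0.3 rad).
It also fails if it takes over 99 s, if anything falls off the work surface, if the arm or the gripper's body presses on something with over 40 N, if the wrist force passes 120 N, or if a joint passes its speed limit or range.

## Working session

There is one attempt and no reset: what is moved stays moved. The work goes in short steps, Python scripts to look and compute and a tool call to move; the robot and the scene stay as the last step left them, time stands still between calls to the robot, and variables do not carry over. Pictures are saved under pics/ and viewed, at most 14 in all, crops included, and the job is handed in when it is done.

Besides the shell and the picture viewer there is one more tool, called after "Request:" by a JSON object that holds its "fn" and its "kwargs". arm_command: Moves the arm, as the interface text tells. Its arguments: {"type":"object","properties":{"increments":{"type":"array","items":{"type":"object","properties":{"slide":{"type":"array","items":{"type":"number"}},"spin":{"type":"number"},"gripper":{"type":"number"}}}},"newtons":{"type":"number"}},"required":["increments"]}

```bash
mkdir -p pics; ls; cat > h.py <<'E'
import numpy as np, cv2, pickle
from station import status, imaging, order
def grab(n,fn=None):
    s=status.get_obs(); d=imaging.get_image(n)
    if fn: cv2.imwrite('pics/'+fn,cv2.cvtColor(d['frame'],cv2.COLOR_RGB2BGR))
    d['obs']=s; pickle.dump(d,open(f'{n}.pkl','wb')); return d
E
python3 - <<'E'
from h import *
for n in('scene','top','wrist'):
    d=grab(n,n+'0.png'); print({k:(np.round(v,4).tolist() if not isinstance(v,(dict,str)) else v) for k,v in d.items() if k not in('frame','obs')})
print(status.get_obs())
E
```

```text
pics
{'vfov': 45.697, 'cx': 320.2689, 'cy': 194.9321, 'view': [[-0.6989, 0.7152, 0.0098, 0.3127], [-0.5307, -0.5277, 0.6633, 0.2178], [0.4795, 0.4583, 0.7483, -1.5057], [0.0, 0.0, 0.0, 1.0]]}
{'vfov': 54.6021, 'cx': 313.6153, 'cy': 202.0723, 'view': [[0.0098, -0.9998, -0.0159, 0.005], [0.9972, 0.0085, 0.0745, -0.4447], [-0.0743, -0.0166, 0.9971, -0.9918], [0.0, 0.0, 0.0, 1.0]]}
{'vfov': 62.4071, 'cx': 317.9626, 'cy': 211.2504, 'mount': [[0.0006, 0.9576, 0.288, 0.0729], [1.0, -0.0005, -0.0006, -0.0007], [-0.0005, 0.288, -0.9576, -0.0698], [0.0, 0.0, 0.0, 1.0]]}
{'t': 0.15, 'q': array([-1.30701404e+00,  5.32375723e-02,  1.61396273e+00,  2.49187047e-05,
        1.47599477e+00, -1.19024229e-01]), 'dq': array([ 0.00100722, -0.00086313, -0.00427566,  0.00046048, -0.00043188,
        0.00079019]), 'effort': array([ 3.54583017e-04, -3.94242811e+01, -3.70722127e+01, -1.32820969e-04,
        4.66856989e-03,  9.33774402e-06]), 'tool_pos': array([ 0.23334942, -0.57941416,  0.30293476]), 'tool_rot': array([-3.08265159e+00, -5.97338209e-01,  1.43089863e-04]), 'contact_force': array([-0.54302218,  0.54589246, -0.25542631]), 'wrist_torque': array([ 0.00133147, -0.04493278,  0.00919111]), 'grip_force': 0.0, 'opening': 0.085556995355947}
```

View pics/top0.png

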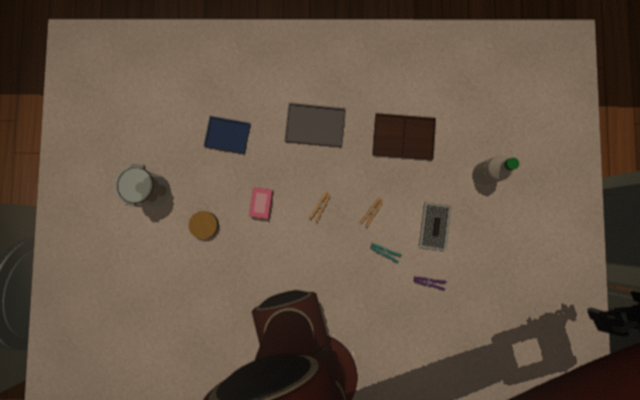

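View pics/scene0.png

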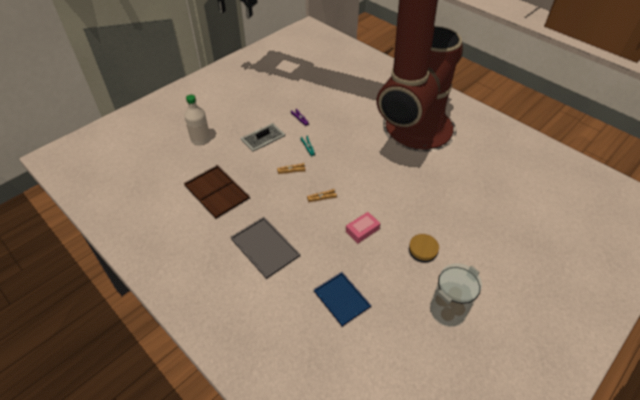

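The top view shows the blue tray at about (228,135), grey tray (315,125), wooden tray (404,136), pink box (261,204), pins (320,207) and (371,212), screen (435,227) and tin (203,225). The decoys are at (385,252) and (430,283). I'll enlarge it to measure.

```bash
python3 - <<'E'
import cv2
i=cv2.imread('pics/top0.png')[95:295,195:461]
cv2.imwrite('pics/topc.png',cv2.resize(i,None,fx=3,fy=3,interpolation=cv2.INTER_CUBIC))
E
```

```text
(no output)
```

View pics/topc.png

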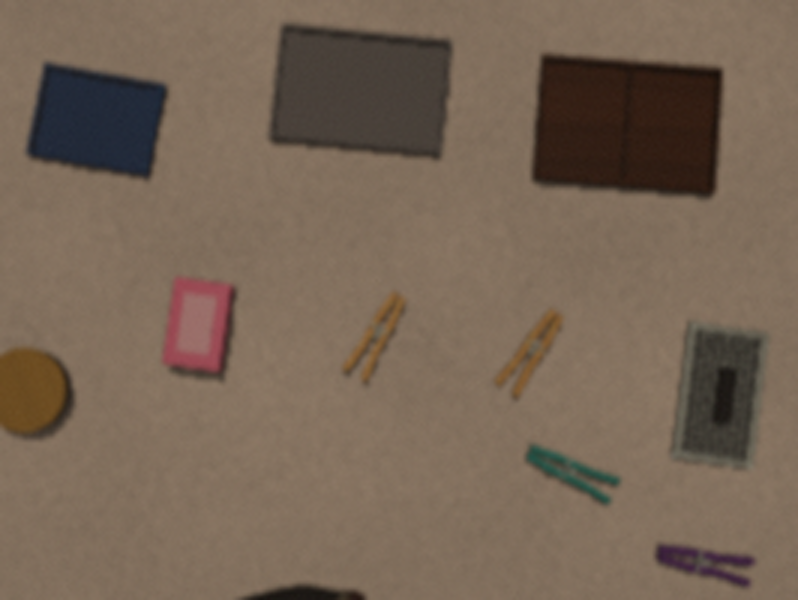

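The crop shows all tray, box and screen corners and both pins clearly. Next I turn them into positions.

```bash
cat >> h.py <<'E'
from scipy.spatial.transform import Rotation as R
def cam(d):
    if 'view' in d: return np.linalg.inv(d['view'])
    T=np.eye(4); T[:3,:3]=R.from_rotvec(d['obs']['tool_rot']).as_matrix(); T[:3,3]=d['obs']['tool_pos']
    return T@d['mount']
def pix2w(d,px,z):
    C=cam(d); px=np.atleast_2d(px).astype(float); f=200/np.tan(np.radians(d['vfov'])/2)
    r=np.c_[(px[:,0]-d['cx'])/f,-(px[:,1]-d['cy'])/f,-np.ones(len(px))]@C[:3,:3].T
    return C[:3,3]+r*((z-C[2,3])/r[:,2])[:,None]
def load(n): return pickle.load(open(n+'.pkl','rb'))
def w2pix(d,P):
    P=np.atleast_2d(P); V=np.linalg.inv(cam(d)); c=P@V[:3,:3].T+V[:3,3]; f=200/np.tan(np.radians(d['vfov'])/2)
    return np.c_[d['cx']+f*c[:,0]/-c[:,2], d['cy']-f*c[:,1]/-c[:,2]]
E
python3 - <<'E'
from h import *
d=load('top')
def q(name,c,z):
    # corners: topleft,topright,botright,botleft in image; image down = -x, right=-y
    w=pix2w(d,np.array(c)/3+[195,95]-1/3,z)[:,:2]; m=w.mean(0)
    ax=(w[0]+w[1]-w[2]-w[3])/2; ay=(w[0]+w[3]-w[1]-w[2])/2
    print(name,m.round(4),'x-len',np.linalg.norm(ax).round(4),'y-len',np.linalg.norm(ay).round(4),'yaw',np.degrees([np.arctan2(ax[1],ax[0]),np.arctan2(-ay[0],ay[1])]).round(1))
q('blue',[(45,65),(166,86),(149,179),(28,156)],.012)
q('grey',[(284,25),(451,42),(440,158),(271,141)],.012)
q('wood',[(542,55),(722,69),(714,195),(534,180)],.012)
q('box',[(174,279),(233,288),(222,374),(165,365)],.03)
q('screen',[(688,323),(765,333),(749,465),(672,458)],.008)
for n,c in(('pinL',[(398,294),(356,378)]),('pinR',[(556,312),(508,390)])):
    w=pix2w(d,np.array(c)/3+[195,95]-1/3,.012)[:,:2]; v=w[0]-w[1]; print(n,w.mean(0).round(4),np.linalg.norm(v).round(4),np.degrees(np.arctan2(v[1],v[0])).round(1))
for n,c,z in(('tin',(25,392),.026),('grip',(725,396),.026)): print(n,pix2w(d,np.array(c)/3+[195,95]-1/3,z).round(4))
print(pix2w(d,[(137,185)],.128),pix2w(d,[(512,164)],.16))
s=status.get_obs();print(R.from_rotvec(s['tool_rot']).as_matrix().round(3))
E
```

```text
blue [0.6214 0.2412] x-len 0.0839 y-len 0.1098 yaw [ -8.9 -10.1]
grey [0.6498 0.0071] x-len 0.1049 y-len 0.1495 yaw [-5.3 -5.6]
wood [ 0.6214 -0.2276] x-len 0.1124 y-len 0.1581 yaw [-4.  -4.4]
box [0.4388 0.1446] x-len 0.0743 y-len 0.0505 yaw [-5.5 -8.3]
screen [ 0.3851 -0.3049] x-len 0.1167 y-len 0.0667 yaw [-7.6 -5.8]
pinL [ 0.4331 -0.0086] 0.0819 -26.0
pinR [ 0.4213 -0.1432] 0.0799 -31.4
tin [[0.3813 0.2936 0.026 ]]
grip [[ 0.3836 -0.3051  0.026 ]]
[[0.47278751 0.42073349 0.128     ]] [[ 0.52281764 -0.43490119  0.16      ]]
[[ 0.928  0.374 -0.   ]
 [ 0.374 -0.928  0.002]
 [ 0.    -0.002 -1.   ]]
```

```bash
cat >> h.py <<'E'
def go(x,y,z,yaw):
    s=status.get_obs(); M=R.from_rotvec(s['tool_rot']).as_matrix()
    D=np.array([x,y,z])-s['tool_pos']; c=np.degrees(np.arctan2(M[1,0],M[0,0]))
    sp=(c-yaw+180)%360-180
    print('slide',(M.T@D).round(4),'spin',round(sp,1),'rows',round(max(np.linalg.norm(D)/.0417,abs(sp)/7.16),1),
     '| pos',s['tool_pos'].round(4),'yaw',round(c,1),'q6',s['q'][5].round(2),'t',round(s['t'],2),'open',round(s['opening'],4),'grip',round(s['grip_force'],1))
E
python3 -c "
from h import *
go(.4213,-.1432,.2,-31.4)"
```

```text
slide [ 0.3373 -0.3343  0.1035] spin 53.3 rows 11.7 | pos [ 0.2333 -0.5794  0.3029] yaw 21.9 q6 -0.12 t 0.15 open 0.0856 grip 0.0
```

Request:
{"fn": "arm_command", "kwargs": {"increments": [{"slide": [0.338,-0.334,0.103],"spin": 53.4,"gripper": -0.3},{"slide": [0.338,-0.334,0.103],"spin": 53.4,"gripper": -0.3},{"slide": [0.338,-0.334,0.103],"spin": 53.4,"gripper": -0.3},{"slide": [0.338,-0.334,0.103],"spin": 53.4,"gripper": -0.3},{"slide": [0.338,-0.334,0.103],"spin": 53.4,"gripper": -0.3},{"slide": [0.338,-0.334,0.103],"spin": 53.4,"gripper": -0.3},{"slide": [0.338,-0.334,0.103],"spin": 53.4,"gripper": -0.3},{"slide": [0.338,-0.334,0.103],"spin": 53.4,"gripper": -0.3}]}}

```text
t: 0.82
tool_pos: [0.3607, -0.285, 0.2342]
tool_rot: [3.021, -0.861, 0.0]
contact_force: [0.8, 0.0, 0.9]
opening: 0.0299
grip_force: 0.0
```

```bash
python3 -c "
from h import *
go(.4213,-.1432,.2,-31.4)"
```

```text
slide [-0.0232 -0.1525  0.0342] spin -0.4 rows 3.8 | pos [ 0.3607 -0.285   0.2342] yaw -31.8 q6 1.3 t 0.82 open 0.0299 grip 0.0
```

Request:
{"fn": "arm_command", "kwargs": {"increments": [{"slide": [-0.023,-0.145,0.03],"spin": 0,"gripper": -0.3},{"slide": [-0.023,-0.145,0.03],"spin": 0,"gripper": -0.3},{"slide": [-0.023,-0.145,0.03],"spin": 0,"gripper": -0.3},{"slide": [-0.023,-0.145,0.03],"spin": 0,"gripper": -0.3},{"slide": [-0.023,-0.145,0.03],"spin": 0,"gripper": -0.3},{"slide": [-0.023,-0.145,0.03],"spin": 0,"gripper": -0.3},{"slide": [-0.023,-0.145,0.03],"spin": 0,"gripper": -0.3}]}}

```text
t: 1.4
tool_pos: [0.4165, -0.1512, 0.2048]
tool_rot: [3.024, -0.851, 0.0]
contact_force: [0.1, -1.0, -0.4]
opening: 0.03
grip_force: 0.0
```

```bash
python3 -c "
from h import *
go(.4213,-.1432,.08,-31.4)
grab('wrist','w1.png')"
```

```text
slide [-1.000e-04 -9.400e-03  1.248e-01] spin -0.1 rows 3.0 | pos [ 0.4165 -0.1512  0.2048] yaw -31.5 q6 1.6 t 1.4 open 0.03 grip 0.0
```

View pics/w1.png

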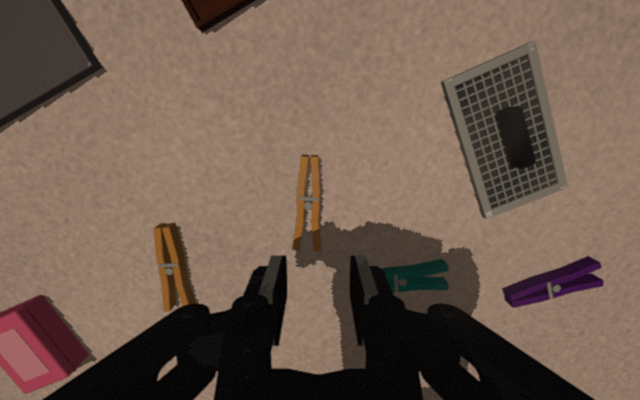

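The wrist view shows the right-hand pin from its jaw at (310,155) to its tail at (307,250). The screen corners are (443,83), (534,42), (566,186) and (487,216), and the left pin spans (164,224) to (176,309). The fingertips at row 256 are clear.

```bash
python3 -c "
from h import *
d=load('wrist')
def ln(a,b,z):
    w=pix2w(d,[a,b],z)[:,:2]; v=w[0]-w[1]; print(w.mean(0).round(4),np.linalg.norm(v).round(4),np.degrees(np.arctan2(v[1],v[0])).round(1)); return w.mean(0)
ln((310.5,155),(307.5,250),.012); ln((164.5,224),(177,309),.012)
w=pix2w(d,[(443,83),(534,42),(566,186),(487,216)],.008)[:,:2]; print('screen',w.mean(0).round(4)); v=(w[0]+w[1]-w[2]-w[3])/2;print(np.linalg.norm(v),np.degrees(np.arctan2(v[1],v[0])))
print('grip',pix2w(d,[(516,137)],.026))
m=ln((310.5,155),(307.5,250),.012); go(*m,.075,-31.0)"
```

```text
[ 0.4199 -0.1447] 0.0813 -33.6
[ 0.4337 -0.0111] 0.0818 -31.1
screen [ 0.3847 -0.3077]
0.11659008210733735 -7.272721105075663
grip [[ 0.38732003 -0.30446125  0.026     ]]
[ 0.4199 -0.1447] 0.0813 -33.6
slide [-0.0009 -0.0078  0.13  ] spin -0.5 rows 3.1 | pos [ 0.4165 -0.1517  0.205 ] yaw -31.5 q6 1.6 t 1.45 open 0.0299 grip 0.0
```

Request:
{"fn": "arm_command", "kwargs": {"increments": [{"slide": [-0.001,-0.008,0.04],"spin": 1.2,"gripper": -0.2},{"slide": [-0.001,-0.008,0.08],"spin": 1.2,"gripper": -0.2},{"slide": [-0.001,-0.008,0.11],"spin": 1.2,"gripper": -0.2},{"slide": [-0.001,-0.008,0.11],"spin": 1.2,"gripper": -0.2},{"slide": [-0.001,-0.008,0.11],"spin": 1.2,"gripper": -0.2}]}}

```text
t: 1.87
tool_pos: [0.4187, -0.1441, 0.0937]
tool_rot: [-3.013, 0.886, 0.006]
contact_force: [0.3, -0.3, 0.0]
opening: 0.0341
grip_force: 0.0
```

```bash
python3 -c "
from h import *
go(.4199,-.1447,.075,-32.8)"
```

```text
slide [ 0.0014 -0.0002  0.0187] spin 0.0 rows 0.4 | pos [ 0.4187 -0.1441  0.0937] yaw -32.8 q6 1.64 t 1.87 open 0.0341 grip 0.0
```

Request:
{"fn": "arm_command", "kwargs": {"increments": [{"slide": [0.001,0,0.01],"spin": 0,"gripper": -0.2},{"slide": [0.001,0,0.018],"spin": 0,"gripper": -0.2},{"slide": [0.001,0,0.018],"spin": 0,"gripper": -0.2},{"slide": [0.001,0,0.018],"spin": 0,"gripper": -1},{"slide": [0.001,0,0.018],"spin": 0,"gripper": -1},{"slide": [0.001,0,0.018],"spin": 0,"gripper": -1},{"slide": [0.001,0,0.018],"spin": 0,"gripper": -1},{"slide": [0.001,0,0.018],"spin": 0,"gripper": -1}], "newtons": 30}}

```text
t: 2.53
tool_pos: [0.4214, -0.1445, 0.0777]
tool_rot: [3.014, -0.883, 0.003]
contact_force: [-0.9, 0.2, 4.1]
opening: 0.0179
grip_force: 32.0
```

Request:
{"fn": "arm_command", "kwargs": {"increments": [{"slide": [0,0,-0.03],"spin": 0,"gripper": -1},{"slide": [0,0,-0.065],"spin": 0,"gripper": -1},{"slide": [0.232,-0.004,-0.065],"spin": -28.6,"gripper": -1},{"slide": [0.232,-0.004,-0.065],"spin": -28.6,"gripper": -1},{"slide": [0.232,-0.004,-0.065],"spin": -28.6,"gripper": -1},{"slide": [0.232,-0.004,-0.065],"spin": -28.6,"gripper": -1},{"slide": [0.232,-0.004,-0.065],"spin": -28.6,"gripper": -1},{"slide": [0.232,-0.004,-0.065],"spin": -28.6,"gripper": -1}]}}

```text
t: 3.2
tool_pos: [0.621, -0.268, 0.1417]
tool_rot: [3.139, -0.112, 0.003]
contact_force: [0.5, 0.4, 0.4]
opening: 0.0177
grip_force: 31.5
```

Request:
{"fn": "arm_command", "kwargs": {"increments": [{"slide": [0,0,0],"spin": 0,"gripper": -1},{"slide": [0,0,0],"spin": 0,"gripper": -1},{"slide": [0,0,0],"spin": 0,"gripper": -1}]}}

```text
t: 3.45
tool_pos: [0.6175, -0.2655, 0.1408]
tool_rot: [-3.139, 0.111, 0.003]
contact_force: [-0.8, -0.1, -0.4]
opening: 0.0178
grip_force: 31.5
```

```bash
python3 -c "
from h import *
go(.6185,-.2665,.083,-4.2); grab('wrist','w2.png')"
```

```text
slide [0.0012 0.001  0.0578] spin 0.1 rows 1.4 | pos [ 0.6175 -0.2655  0.1408] yaw -4.1 q6 1.12 t 3.45 open 0.0178 grip 31.5
```

View pics/w2.png

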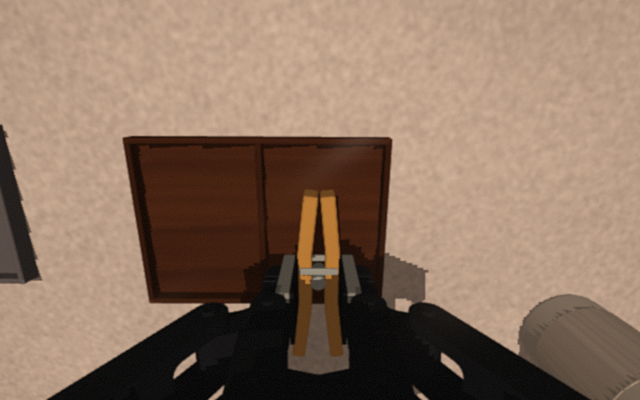

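The pin is held straight. The tray's far corners are at (125,139) and (391,139), and its near-left corner is at (150,302). I'll check these against the earlier estimate.

```bash
python3 -c "
from h import *
d=load('wrist')
w=pix2w(d,[(125,139),(391,139),(150,302)],.012)[:,:2]; print(w.round(4)); print('centre',(w[1]+w[2])/2, np.linalg.norm(w[0]-w[1]),np.linalg.norm(w[0]-w[2])); v=w[0]-w[1];print(np.degrees(np.arctan2(-v[0],v[1])))
w=pix2w(d,[(0,126),(39,279)],.012);print(w)"
```

```text
[[ 0.6825 -0.1557]
 [ 0.6715 -0.312 ]
 [ 0.5734 -0.1466]]
centre [ 0.62246912 -0.2292849 ] 0.15669397700188306 0.10943389618751609
-4.024211659715833
[[ 0.69492457 -0.08477067  0.012     ]
 [ 0.59597309 -0.07622999  0.012     ]]
```

Request:
{"fn": "arm_command", "kwargs": {"increments": [{"slide": [0.001,0.001,0.03],"spin": 0,"gripper": -1},{"slide": [0.001,0.001,0.05],"spin": 0,"gripper": -1},{"slide": [0.001,0.001,0.057],"spin": 0,"gripper": -1},{"slide": [0.001,0.001,0.06],"spin": 0,"gripper": -1},{"slide": [0.001,0.001,0.06],"spin": 0,"gripper": -1},{"slide": [0.001,0.001,0.06],"spin": 0,"gripper": -1}]}}

```text
t: 4.0
tool_pos: [0.6194, -0.2671, 0.0828]
tool_rot: [3.139, -0.111, 0.002]
contact_force: [1.1, 0.6, -0.4]
opening: 0.018
grip_force: 32.1
```

Request:
{"fn": "arm_command", "kwargs": {"increments": [{"slide": [0,0,0.002],"spin": 0,"gripper": -1},{"slide": [0,0,0.002],"spin": 0,"gripper": -1},{"slide": [0,0,0.002],"spin": 0,"gripper": -0.35},{"slide": [0,0,0.002],"spin": 0,"gripper": -0.35},{"slide": [0,0,0.002],"spin": 0,"gripper": -0.35},{"slide": [0,0,-0.02],"spin": 0,"gripper": -0.35},{"slide": [0,0,-0.06],"spin": 0,"gripper": -0.2},{"slide": [0,0,-0.08],"spin": 0,"gripper": -0.2}]}}

```text
t: 4.67
tool_pos: [0.6201, -0.2677, 0.1652]
tool_rot: [3.138, -0.111, 0.005]
contact_force: [0.4, -0.9, 1.3]
opening: 0.0342
grip_force: 0.0
```

```bash
python3 -c "
from h import *
go(.433,-.01,.14,-30)"
```

```text
slide [-0.205  -0.2438  0.0242] spin 25.9 rows 7.7 | pos [ 0.6201 -0.2677  0.1652] yaw -4.1 q6 1.12 t 4.67 open 0.0342 grip 0.0
```

Request:
{"fn": "arm_command", "kwargs": {"increments": [{"slide": [-0.205,-0.244,0.005],"spin": 25.9,"gripper": -0.2},{"slide": [-0.205,-0.244,0.005],"spin": 25.9,"gripper": -0.2},{"slide": [-0.205,-0.244,0.005],"spin": 25.9,"gripper": -0.2},{"slide": [-0.205,-0.244,0.005],"spin": 25.9,"gripper": -0.2},{"slide": [-0.205,-0.244,0.005],"spin": 25.9,"gripper": -0.2},{"slide": [-0.205,-0.244,0.005],"spin": 25.9,"gripper": -0.2},{"slide": [-0.205,-0.244,0.005],"spin": 25.9,"gripper": -0.2},{"slide": [-0.205,-0.244,0.005],"spin": 25.9,"gripper": -0.2}]}}

```text
t: 5.33
tool_pos: [0.4296, -0.007, 0.1561]
tool_rot: [-3.035, 0.811, 0.002]
contact_force: [-0.5, -0.4, 0.4]
opening: 0.0346
grip_force: 0.0
```

Request:
{"fn": "arm_command", "kwargs": {"increments": [{"slide": [0,0,0],"spin": 0,"gripper": -0.2},{"slide": [0,0,0],"spin": 0,"gripper": -0.2},{"slide": [0,0,0],"spin": 0,"gripper": -0.2}]}}

```text
t: 5.58
tool_pos: [0.4325, -0.0094, 0.1573]
tool_rot: [3.035, -0.812, 0.003]
contact_force: [-0.5, -0.0, 0.3]
opening: 0.0342
grip_force: 0.0
```

```bash
python3 -c "
from h import *
go(.433,-.01,.095,-30); grab('wrist','w3.png')"
```

```text
slide [0.0006 0.0003 0.0623] spin 0.0 rows 1.5 | pos [ 0.4325 -0.0094  0.1573] yaw -30.0 q6 1.9 t 5.58 open 0.0342 grip 0.0
```

View pics/w3.png

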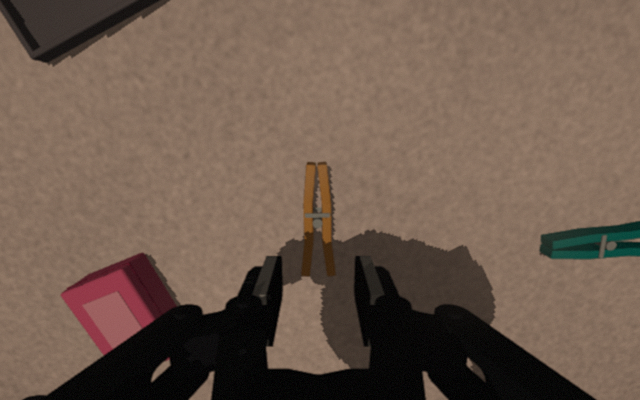

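The pin spans (317,163) to (319,276), nearly aligned with the tool.

```bash
python3 -c "
from h import *
d=load('wrist')
w=pix2w(d,[(317,163),(319,276)],.012)[:,:2]; v=w[0]-w[1]; a=np.degrees(np.arctan2(v[1],v[0])); print(w.mean(0),np.linalg.norm(v),a)
go(*w.mean(0),.095,a)"
```

```text
[ 0.43264047 -0.00953177] 0.08165517762668603 -28.950579459925216
slide [-0.0004 -0.0001  0.0623] spin -1.0 rows 1.5 | pos [ 0.4328 -0.0098  0.1573] yaw -30.0 q6 1.9 t 5.63 open 0.034 grip 0.0
```

Request:
{"fn": "arm_command", "kwargs": {"increments": [{"slide": [0,0,0.04],"spin": -1,"gripper": -0.2},{"slide": [0,0,0.065],"spin": -1,"gripper": -0.2},{"slide": [0,0,0.08],"spin": -1,"gripper": -0.2},{"slide": [0,0,0.08],"spin": -1,"gripper": -0.2},{"slide": [0,0,0.08],"spin": -1,"gripper": -1},{"slide": [0,0,0.08],"spin": -1,"gripper": -1},{"slide": [0,0,0.08],"spin": -1,"gripper": -1},{"slide": [0,0,0.08],"spin": -1,"gripper": -1}]}}

```text
t: 6.3
tool_pos: [0.4332, -0.0096, 0.0782]
tool_rot: [-3.041, 0.786, -0.005]
contact_force: [0.9, 1.3, 0.4]
opening: 0.0176
grip_force: 34.8
```

```bash
python3 -c "
from h import *
print(status.get_obs()['contact_force']);go(.6248,-.1895,.14,-4.1)"
```

```text
[0.93578274 1.26334598 0.38396274]
slide [ 0.255   0.0645 -0.0611] spin -24.9 rows 6.5 | pos [ 0.4332 -0.0096  0.0782] yaw -29.0 q6 1.88 t 6.3 open 0.0176 grip 34.8
```

Request:
{"fn": "arm_command", "kwargs": {"increments": [{"slide": [0,0,-0.03],"spin": 0,"gripper": -1},{"slide": [0,0,-0.062],"spin": 0,"gripper": -1},{"slide": [0.255,0.065,-0.062],"spin": -24.9,"gripper": -1},{"slide": [0.255,0.065,-0.062],"spin": -24.9,"gripper": -1},{"slide": [0.255,0.065,-0.062],"spin": -24.9,"gripper": -1},{"slide": [0.255,0.065,-0.062],"spin": -24.9,"gripper": -1},{"slide": [0.255,0.065,-0.062],"spin": -24.9,"gripper": -1},{"slide": [0.255,0.065,-0.062],"spin": -24.9,"gripper": -1}]}}

```text
t: 6.97
tool_pos: [0.6157, -0.1822, 0.1398]
tool_rot: [3.139, -0.111, 0.003]
contact_force: [0.9, 0.3, -0.4]
opening: 0.0179
grip_force: 34.8
```

Request:
{"fn": "arm_command", "kwargs": {"increments": [{"slide": [0,0,0],"spin": 0,"gripper": -1},{"slide": [0,0,0],"spin": 0,"gripper": -1},{"slide": [0,0,0],"spin": 0,"gripper": -1},{"slide": [0,0,0],"spin": 0,"gripper": -1}]}}

```text
t: 7.3
tool_pos: [0.6133, -0.1796, 0.139]
tool_rot: [-3.139, 0.11, 0.0]
contact_force: [0.4, 0.6, -0.8]
opening: 0.0177
grip_force: 34.8
```

```bash
python3 -c "
from h import *
go(.6248,-.1895,.081,-4.1); grab('wrist','w4.png')"
```

```text
slide [0.0122 0.0091 0.058 ] spin 0.1 rows 1.4 | pos [ 0.6133 -0.1796  0.139 ] yaw -4.0 q6 1.24 t 7.3 open 0.0177 grip 34.8
```

View pics/w4.png

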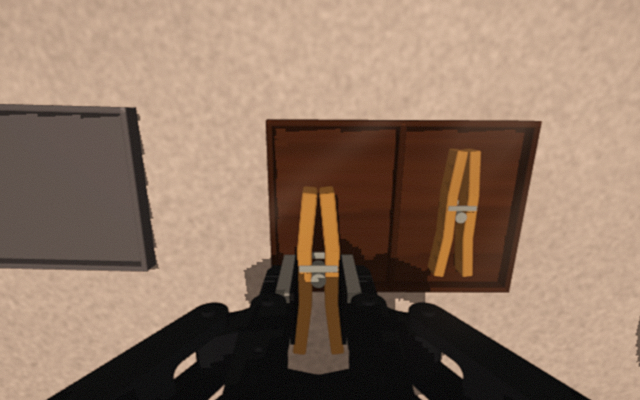

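The first pin lies flat in its bay. The second is held straight and needs a small correction before I lower it.

Request:
{"fn": "arm_command", "kwargs": {"increments": [{"slide": [0.012,0.009,0.015],"spin": 0,"gripper": -1},{"slide": [0.012,0.009,0.045],"spin": 0,"gripper": -1},{"slide": [0.012,0.009,0.059],"spin": 0,"gripper": -1},{"slide": [0.012,0.009,0.059],"spin": 0,"gripper": -1},{"slide": [0.012,0.009,0.059],"spin": 0,"gripper": -1},{"slide": [0.012,0.009,0.059],"spin": 0,"gripper": -1}]}}

```text
t: 7.85
tool_pos: [0.6249, -0.1897, 0.0801]
tool_rot: [-3.14, 0.111, 0.0]
contact_force: [-0.2, -0.4, 0.1]
opening: 0.0179
grip_force: 39.5
```

Request:
{"fn": "arm_command", "kwargs": {"increments": [{"slide": [0,0,0],"spin": 0,"gripper": -0.35},{"slide": [0,0,0],"spin": 0,"gripper": -0.35},{"slide": [0,0,0],"spin": 0,"gripper": -0.35},{"slide": [0,0,-0.02],"spin": 0,"gripper": -0.35},{"slide": [0,0,-0.06],"spin": 0,"gripper": -0.2},{"slide": [0,0,-0.1],"spin": 0,"gripper": -0.2},{"slide": [0,0,-0.1],"spin": 0,"gripper": -0.2}]}}

```text
t: 8.43
tool_pos: [0.6297, -0.1922, 0.1904]
tool_rot: [3.134, -0.111, 0.024]
contact_force: [1.3, -0.6, 1.9]
opening: 0.0341
grip_force: 0.0
```

```bash
python3 -c "
from h import *
go(.386,-.306,.18,-7)"
```

```text
slide [-0.2351  0.1308  0.0075] spin 2.9 rows 6.5 | pos [ 0.6297 -0.1922  0.1904] yaw -4.1 q6 1.23 t 8.43 open 0.0341 grip 0.0
```

Now to the screen, with the bottle well to the side.

Request:
{"fn": "arm_command", "kwargs": {"increments": [{"slide": [-0.235,0.13,0.0],"spin": 2.9,"gripper": -0.2},{"slide": [-0.235,0.13,0.0],"spin": 2.9,"gripper": -0.2},{"slide": [-0.235,0.13,0.0],"spin": 2.9,"gripper": -0.2},{"slide": [-0.235,0.13,0.0],"spin": 2.9,"gripper": -0.2},{"slide": [-0.235,0.13,0.0],"spin": 2.9,"gripper": -0.2},{"slide": [-0.235,0.13,0.0],"spin": 2.9,"gripper": -0.2},{"slide": [-0.235,0.13,0.0],"spin": 2.9,"gripper": -0.2},{"slide": [-0.235,0.13,0.0],"spin": 2.9,"gripper": -0.2}]}}

```text
t: 9.1
tool_pos: [0.3789, -0.3046, 0.1797]
tool_rot: [3.134, -0.198, -0.001]
contact_force: [-0.6, -0.2, -0.1]
opening: 0.0342
grip_force: 0.0
```

Request:
{"fn": "arm_command", "kwargs": {"increments": [{"slide": [0,0,0],"spin": 0,"gripper": -0.2},{"slide": [0,0,0],"spin": 0,"gripper": -0.2},{"slide": [0,0,0],"spin": 0,"gripper": -0.2}]}}

```text
t: 9.35
tool_pos: [0.3826, -0.3031, 0.18]
tool_rot: [3.136, -0.189, 0.001]
contact_force: [-0.2, 0.9, 0.0]
opening: 0.0341
grip_force: 0.0
```

```bash
python3 -c "
from h import *
go(.386,-.306,.1,-7); grab('wrist','w5.png')"
```

```text
slide [0.0037 0.0025 0.08  ] spin 0.1 rows 1.9 | pos [ 0.3826 -0.3031  0.18  ] yaw -6.9 q6 0.87 t 9.35 open 0.0341 grip 0.0
```

View pics/w5.png

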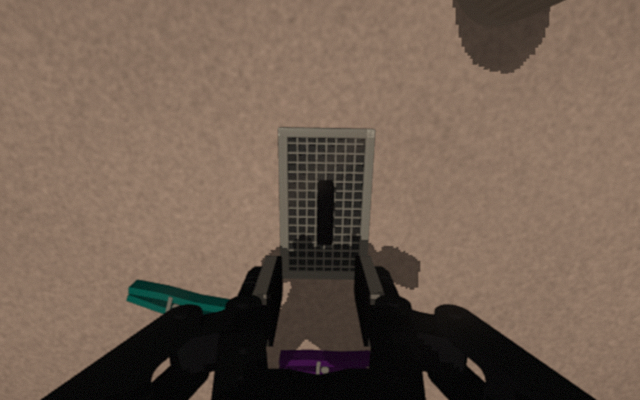

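The screen's grip runs from (326,181) to (325,245), aligned with the tool.

```bash
python3 -c "
from h import *
d=load('wrist')
g=pix2w(d,[(326.5,181),(325.5,245)],.025)[:,:2]; v=g[0]-g[1];print(g.mean(0),np.linalg.norm(v),np.degrees(np.arctan2(v[1],v[0])))
w=pix2w(d,[(279,128),(375,128),(366,277),(283,277)],.008)[:,:2];print(w.mean(0),w)
v=(w[0]+w[1]-w[2]-w[3])/2;a=np.degrees(np.arctan2(v[1],v[0]));print(a)
go(*g.mean(0),.089,a)"
```

```text
[ 0.38508338 -0.30889526] 0.047690296735493805 -7.318219519349303
[ 0.38494544 -0.30904921] [[ 0.44733745 -0.28274653]
 [ 0.43918046 -0.35050468]
 [ 0.32258628 -0.33497684]
 [ 0.33067757 -0.26796879]]
-7.402697532084549
slide [0.0031 0.0056 0.0909] spin 0.5 rows 2.2 | pos [ 0.3827 -0.303   0.1799] yaw -6.9 q6 0.87 t 9.4 open 0.034 grip 0.0
```

Request:
{"fn": "arm_command", "kwargs": {"increments": [{"slide": [0.003,0.0055,0.04],"spin": 0.5,"gripper": -0.2},{"slide": [0.003,0.0055,0.07],"spin": 0.5,"gripper": -0.2},{"slide": [0.003,0.0055,0.091],"spin": 0.5,"gripper": -0.2},{"slide": [0.003,0.0055,0.091],"spin": 0.5,"gripper": -0.2},{"slide": [0.003,0.0055,0.091],"spin": 0.5,"gripper": -1},{"slide": [0.003,0.0055,0.091],"spin": 0.5,"gripper": -1},{"slide": [0.003,0.0055,0.091],"spin": 0.5,"gripper": -1},{"slide": [0.003,0.0055,0.091],"spin": 0.5,"gripper": -1}], "newtons": 60}}

```text
t: 10.07
tool_pos: [0.385, -0.31, 0.0905]
tool_rot: [3.133, -0.204, 0.004]
contact_force: [-0.3, -0.0, -1.2]
opening: 0.0101
grip_force: 60.4
```

Request:
{"fn": "arm_command", "kwargs": {"increments": [{"slide": [0,0,0],"spin": 0,"gripper": -1},{"slide": [0,0,0],"spin": 0,"gripper": -1}]}}

```text
t: 10.23
tool_pos: [0.3847, -0.3099, 0.0901]
tool_rot: [3.133, -0.205, 0.003]
contact_force: [-0.0, 0.3, 2.2]
opening: 0.0098
grip_force: 60.9
```

```bash
python3 -c "
from h import *
go(.6498,.0071,.18,84.5)"
```

```text
slide [ 0.2218 -0.3486 -0.09  ] spin -92.0 rows 12.8 | pos [ 0.3847 -0.3099  0.0901] yaw -7.5 q6 0.87 t 10.23 open 0.0098 grip 60.9
```

Request:
{"fn": "arm_command", "kwargs": {"increments": [{"slide": [0,0,-0.035],"spin": 0,"gripper": -1},{"slide": [0,0,-0.07],"spin": 0,"gripper": -1},{"slide": [0.222,-0.3486,-0.07],"spin": -92,"gripper": -1},{"slide": [0.222,-0.3486,-0.07],"spin": -92,"gripper": -1},{"slide": [0.222,-0.3486,-0.07],"spin": -92,"gripper": -1},{"slide": [0.222,-0.3486,-0.07],"spin": -92,"gripper": -1},{"slide": [0.222,-0.3486,-0.07],"spin": -92,"gripper": -1},{"slide": [0.222,-0.3486,-0.07],"spin": -92,"gripper": -1}]}}

```text
t: 10.9
tool_pos: [0.5455, -0.1158, 0.1591]
tool_rot: [2.989, 0.967, 0.001]
contact_force: [0.3, -1.3, -0.5]
opening: 0.0097
grip_force: 60.5
```

```bash
python3 -c "
from h import *
go(.6498,.0071,.16,84.5)"
```

```text
slide [ 0.1565 -0.0385 -0.0009] spin -48.6 rows 6.8 | pos [ 0.5455 -0.1158  0.1591] yaw 35.9 q6 0.6 t 10.9 open 0.0097 grip 60.5
```

Request:
{"fn": "arm_command", "kwargs": {"increments": [{"slide": [0.143,-0.035,0],"spin": -46,"gripper": -1},{"slide": [0.143,-0.035,0],"spin": -46,"gripper": -1},{"slide": [0.143,-0.035,0],"spin": -46,"gripper": -1},{"slide": [0.143,-0.035,0],"spin": -46,"gripper": -1},{"slide": [0.143,-0.035,0],"spin": -46,"gripper": -1},{"slide": [0.143,-0.035,0],"spin": -46,"gripper": -1},{"slide": [0.143,-0.035,0],"spin": -46,"gripper": -1},{"slide": [0.143,-0.035,0],"spin": -46,"gripper": -1}]}}

```text
t: 11.57
tool_pos: [0.6406, -0.0058, 0.1586]
tool_rot: [-2.379, -2.052, 0.0]
contact_force: [-0.0, 0.2, -1.3]
opening: 0.01
grip_force: 60.5
```

Request:
{"fn": "arm_command", "kwargs": {"increments": [{"slide": [0,0,0],"spin": 0,"gripper": -1},{"slide": [0,0,0],"spin": 0,"gripper": -1},{"slide": [0,0,0],"spin": 0,"gripper": -1}]}}

```text
t: 11.82
tool_pos: [0.6406, -0.0062, 0.1588]
tool_rot: [2.381, 2.049, 0.0]
contact_force: [-0.2, 0.1, -0.7]
opening: 0.0099
grip_force: 60.5
```

```bash
python3 -c "
from h import *
go(.6498,.0071,.096,84.5);grab('wrist','w6.png')"
```

```text
slide [0.0146 0.0071 0.0628] spin -3.1 rows 1.6 | pos [ 0.6406 -0.0062  0.1588] yaw 81.4 q6 0.02 t 11.82 open 0.0099 grip 60.5
```

View pics/w6.png

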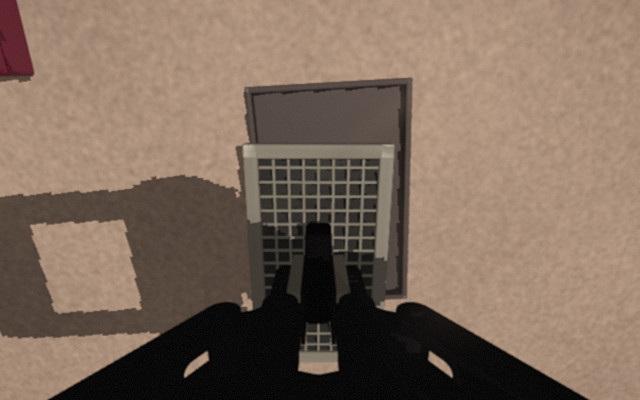

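The screen hangs level. The tray's corners are at (246,88), (411,79) and (405,298).

```bash
python3 -c "
from h import *
d=load('wrist')
w=pix2w(d,[(246,88),(411,79),(405,298)],.012)[:,:2];print(w.round(4));m=(w[0]+w[2])/2;print(m,np.linalg.norm(w[0]-w[1]),np.linalg.norm(w[2]-w[1]));v=w[1]-w[2];a=np.degrees(np.arctan2(v[1],v[0]));print(a)
go(*(m+[.6498,.0071])/2,.096,84.5)"
```

```text
[[ 0.6092  0.0872]
 [ 0.71    0.0773]
 [ 0.6953 -0.074 ]]
[0.65220503 0.00663454] 0.10132482838478997 0.15202191550400854
84.43448234767632
slide [0.0145 0.0083 0.0628] spin -3.1 rows 1.6 | pos [ 0.6406 -0.0062  0.1588] yaw 81.4 q6 0.02 t 11.87 open 0.0097 grip 60.5
```

Request:
{"fn": "arm_command", "kwargs": {"increments": [{"slide": [0.0145,0.0083,0.01],"spin": -3.1,"gripper": -1},{"slide": [0.0145,0.0083,0.035],"spin": -3.1,"gripper": -1},{"slide": [0.0145,0.0083,0.055],"spin": -3.1,"gripper": -1},{"slide": [0.0145,0.0083,0.062],"spin": -3.1,"gripper": -1},{"slide": [0.0145,0.0083,0.062],"spin": -3.1,"gripper": -1},{"slide": [0.0145,0.0083,0.062],"spin": -3.1,"gripper": -1}]}}

```text
t: 12.37
tool_pos: [0.6511, 0.0069, 0.0969]
tool_rot: [2.324, 2.114, 0.0]
contact_force: [0.3, -0.3, -0.3]
opening: 0.01
grip_force: 60.4
```

Request:
{"fn": "arm_command", "kwargs": {"increments": [{"slide": [0,0,0.001],"spin": 0,"gripper": -1},{"slide": [0,0,0.002],"spin": 0,"gripper": -1},{"slide": [0,0,0.002],"spin": 0,"gripper": -1}]}}

```text
t: 12.62
tool_pos: [0.6511, 0.007, 0.095]
tool_rot: [2.324, 2.114, 0.001]
contact_force: [0.2, 0.2, -1.3]
opening: 0.0102
grip_force: 60.4
```

Release, rise, and head for the box.

Request:
{"fn": "arm_command", "kwargs": {"increments": [{"slide": [0,0,0],"spin": 0,"gripper": -0.4},{"slide": [0,0,0],"spin": 0,"gripper": -0.4},{"slide": [0,0,0],"spin": 0,"gripper": -0.4},{"slide": [0,0,-0.03],"spin": 0,"gripper": -0.2},{"slide": [0,0,-0.06],"spin": 0,"gripper": 0},{"slide": [0,0,-0.1],"spin": 0,"gripper": 0.7},{"slide": [0,0,-0.1],"spin": 0,"gripper": 0.7}]}}

```text
t: 13.2
tool_pos: [0.6553, 0.0067, 0.205]
tool_rot: [2.315, 2.107, 0.016]
contact_force: [1.5, 0.6, 2.1]
opening: 0.0656
grip_force: 0.0
```

```bash
python3 -c "
from h import *
go(.4388,.1446,.19,-7)"
```

```text
slide [ 0.1169 -0.2287  0.0114] spin 91.6 rows 12.8 | pos [0.6553 0.0067 0.205 ] yaw 84.6 q6 -0.01 t 13.2 open 0.0656 grip 0.0
```

Request:
{"fn": "arm_command", "kwargs": {"increments": [{"slide": [0.117,-0.2287,0.008],"spin": 91.6,"gripper": 0.7},{"slide": [0.117,-0.2287,0.008],"spin": 91.6,"gripper": 0.7},{"slide": [0.117,-0.2287,0.008],"spin": 91.6,"gripper": 0.7},{"slide": [0.117,-0.2287,0.008],"spin": 91.6,"gripper": 0.7},{"slide": [0.117,-0.2287,0.008],"spin": 91.6,"gripper": 0.7},{"slide": [0.117,-0.2287,0.008],"spin": 91.6,"gripper": 0.7},{"slide": [0.117,-0.2287,0.008],"spin": 91.6,"gripper": 0.7},{"slide": [0.117,-0.2287,0.008],"spin": 91.6,"gripper": 0.7}]}}

```text
t: 13.87
tool_pos: [0.4319, 0.1465, 0.1863]
tool_rot: [-3.054, -0.737, 0.0]
contact_force: [0.6, -0.1, 0.1]
opening: 0.0723
grip_force: 0.0
```

```bash
python3 -c "
from h import *
go(.4388,.1446,.195,-7)"
```

```text
slide [ 0.0053  0.0048 -0.0087] spin 34.1 rows 4.8 | pos [0.4319 0.1465 0.1863] yaw 27.1 q6 1.26 t 13.87 open 0.0723 grip 0.0
```

Request:
{"fn": "arm_command", "kwargs": {"increments": [{"slide": [0.003,0.003,0],"spin": 34,"gripper": 0.7},{"slide": [0.003,0.003,0],"spin": 34,"gripper": 0.7},{"slide": [0.003,0.003,0],"spin": 34,"gripper": 0.7},{"slide": [0.003,0.003,0],"spin": 34,"gripper": 0.7},{"slide": [0.003,0.003,0],"spin": 34,"gripper": 0.7},{"slide": [0.003,0.003,0],"spin": 34,"gripper": 0.7},{"slide": [0.003,0.003,0],"spin": 34,"gripper": 0.7},{"slide": [0.003,0.003,0],"spin": 34,"gripper": 0.7}]}}

```text
t: 14.53
tool_pos: [0.4385, 0.1438, 0.1869]
tool_rot: [-3.136, 0.18, -0.001]
contact_force: [0.2, -0.0, 1.1]
opening: 0.0725
grip_force: 0.0
```

```bash
python3 -c "
from h import *
go(.4388,.1446,.08,-7);grab('wrist','w7.png')"
```

```text
slide [ 0.0002 -0.0008  0.1069] spin 0.4 rows 2.6 | pos [0.4385 0.1438 0.1869] yaw -6.6 q6 1.84 t 14.53 open 0.0725 grip 0.0
```

View pics/w7.png

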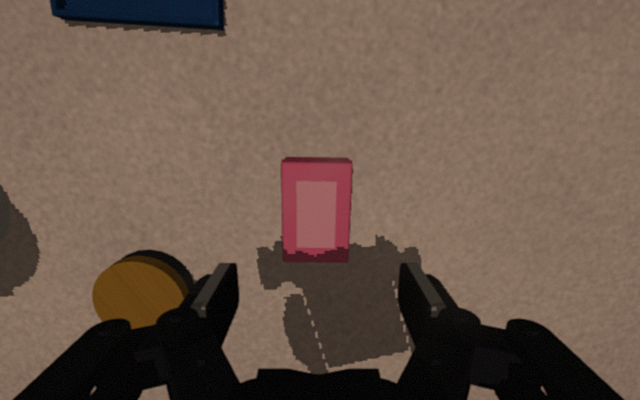

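The box's top face has corners (283,163), (352,163), (349,261) and (284,261), and the tin is clear of the fingers.

```bash
python3 -c "
from h import *
d=load('wrist')
w=pix2w(d,[(283,163),(351.5,163),(349,261),(284,261)],.03)[:,:2];print(w.round(4));m=w.mean(0);v=(w[0]+w[1]-w[2]-w[3])/2;a=np.degrees(np.arctan2(v[1],v[0]));u=(w[0]+w[3]-w[1]-w[2])/2;print(m,np.linalg.norm(v),np.linalg.norm(u),a,np.degrees(np.arctan2(-u[0],u[1])))
go(*m,.08,a)"
```

```text
[[0.4802 0.1635]
 [0.4748 0.1168]
 [0.4016 0.1249]
 [0.4072 0.1734]]
[0.44094689 0.14461992] 0.07359807606701711 0.0479257680374301 -7.015052062274917 -6.5497366850831495
slide [ 0.0024 -0.0011  0.1068] spin 0.4 rows 2.6 | pos [0.4384 0.1438 0.1868] yaw -6.6 q6 1.84 t 14.58 open 0.0728 grip 0.0
```

Request:
{"fn": "arm_command", "kwargs": {"increments": [{"slide": [0.002,-0.001,0.04],"spin": 0.2,"gripper": 0.7},{"slide": [0.002,-0.001,0.08],"spin": 0.2,"gripper": 0.7},{"slide": [0.002,-0.001,0.109],"spin": 0.2,"gripper": 0.7},{"slide": [0.002,-0.001,0.109],"spin": 0.2,"gripper": 0.7},{"slide": [0.002,-0.001,0.109],"spin": 0.2,"gripper": -0.5},{"slide": [0.002,-0.001,0.109],"spin": 0.2,"gripper": -0.5},{"slide": [0.002,-0.001,0.109],"spin": 0.2,"gripper": -0.5},{"slide": [0.002,-0.001,0.109],"spin": 0.2,"gripper": -0.5}], "newtons": 45}}

```text
t: 15.25
tool_pos: [0.4423, 0.1449, 0.0803]
tool_rot: [-3.135, 0.188, -0.008]
contact_force: [0.7, -0.7, -0.6]
opening: 0.0492
grip_force: 47.3
```

Request:
{"fn": "arm_command", "kwargs": {"increments": [{"slide": [0,0,0],"spin": 0,"gripper": -0.5},{"slide": [0,0,0],"spin": 0,"gripper": -0.5}]}}

```text
t: 15.42
tool_pos: [0.4419, 0.1448, 0.0797]
tool_rot: [-3.135, 0.188, -0.006]
contact_force: [-0.7, -0.1, 6.4]
opening: 0.0494
grip_force: 48.2
```

```bash
python3 -c "
from h import *
go(.6214,.2412,.15,80.5)"
```

```text
slide [ 0.1669 -0.1173 -0.0696] spin -87.4 rows 12.2 | pos [0.4419 0.1448 0.0797] yaw -6.9 q6 1.85 t 15.42 open 0.0494 grip 48.2
```

Request:
{"fn": "arm_command", "kwargs": {"increments": [{"slide": [0,0,-0.035],"spin": 0,"gripper": -0.5},{"slide": [0,0,-0.07],"spin": 0,"gripper": -0.5},{"slide": [0.167,-0.117,-0.07],"spin": -87.4,"gripper": -0.5},{"slide": [0.167,-0.117,-0.07],"spin": -87.4,"gripper": -0.5},{"slide": [0.167,-0.117,-0.07],"spin": -87.4,"gripper": -0.5},{"slide": [0.167,-0.117,-0.07],"spin": -87.4,"gripper": -0.5},{"slide": [0.167,-0.117,-0.07],"spin": -87.4,"gripper": -0.5},{"slide": [0.167,-0.117,-0.07],"spin": -87.4,"gripper": -0.5}]}}

```text
t: 16.08
tool_pos: [0.6249, 0.243, 0.1471]
tool_rot: [-2.983, -0.983, -0.005]
contact_force: [-0.7, -0.9, -0.6]
opening: 0.0492
grip_force: 47.5
```

```bash
python3 -c "
from h import *
go(.6214,.2412,.15,80.5)"
```

```text
slide [-0.0038 -0.0007 -0.0029] spin -44.0 rows 6.1 | pos [0.6249 0.243  0.1471] yaw 36.5 q6 1.19 t 16.08 open 0.0492 grip 47.5
```

Request:
{"fn": "arm_command", "kwargs": {"increments": [{"slide": [-0.001,0,0],"spin": -43,"gripper": -0.5},{"slide": [-0.001,0,0],"spin": -43,"gripper": -0.5},{"slide": [-0.001,0,0],"spin": -43,"gripper": -0.5},{"slide": [-0.001,0,0],"spin": -43,"gripper": -0.5},{"slide": [-0.001,0,0],"spin": -43,"gripper": -0.5},{"slide": [-0.001,0,0],"spin": -43,"gripper": -0.5},{"slide": [-0.001,0,0],"spin": -43,"gripper": -0.5},{"slide": [-0.001,0,0],"spin": -43,"gripper": -0.5}]}}

```text
t: 16.75
tool_pos: [0.6194, 0.2401, 0.1477]
tool_rot: [-2.426, -1.996, 0.0]
contact_force: [-1.0, -1.2, -0.3]
opening: 0.0493
grip_force: 47.5
```

Request:
{"fn": "arm_command", "kwargs": {"increments": [{"slide": [0,0,0],"spin": 0,"gripper": -0.5},{"slide": [0,0,0],"spin": 0,"gripper": -0.5}]}}

```text
t: 16.92
tool_pos: [0.6194, 0.2401, 0.1477]
tool_rot: [-2.424, -1.998, 0.0]
contact_force: [0.1, 0.1, -0.1]
opening: 0.0491
grip_force: 47.5
```

```bash
python3 -c "
from h import *
go(.6214,.2412,.085,80.5);grab('wrist','w8.png')"
```

```text
slide [0.0015 0.0017 0.0627] spin -1.5 rows 1.5 | pos [0.6194 0.2401 0.1477] yaw 79.0 q6 0.45 t 16.92 open 0.0491 grip 47.5
```

View pics/w8.png

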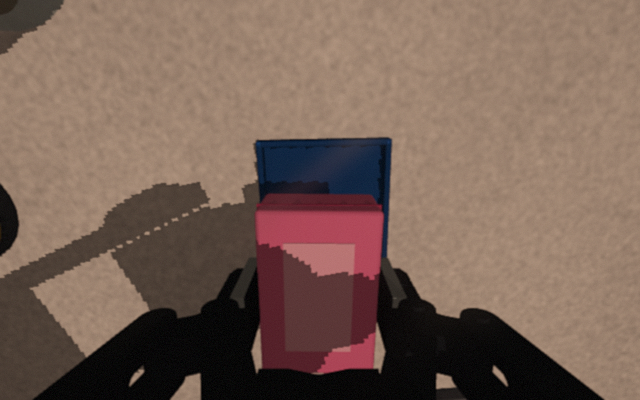

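```bash
python3 -c "
from h import *
d=load('wrist')
w=pix2w(d,[(256,141),(391.5,139)],.012)[:,:2];v=w[0]-w[1];a=np.arctan2(v[1],v[0]);print(w,np.linalg.norm(v),np.degrees(a)-90)
c=w.mean(0)-.055*np.array([np.cos(a-np.pi/2),np.sin(a-np.pi/2)]);print(c)
go(*(c+[.6214,.2412])/2,.086,80.2)"
```

```text
[[0.59242277 0.30298848]
 [0.67383172 0.28841129]] 0.08270375422717771 79.84812943881005
[0.62343306 0.24156096]
slide [0.0019 0.0026 0.0617] spin -1.2 rows 1.5 | pos [0.6195 0.2401 0.1477] yaw 79.0 q6 0.45 t 16.97 open 0.0491 grip 47.5
```

Request:
{"fn": "arm_command", "kwargs": {"increments": [{"slide": [0.001,0.0025,0.03],"spin": -1.2,"gripper": -0.5},{"slide": [0.001,0.0025,0.05],"spin": -1.2,"gripper": -0.5},{"slide": [0.001,0.0025,0.06],"spin": -1.2,"gripper": -0.5},{"slide": [0.001,0.0025,0.062],"spin": -1.2,"gripper": -0.5},{"slide": [0.001,0.0025,0.062],"spin": -1.2,"gripper": -0.5},{"slide": [0.001,0.0025,0.062],"spin": -1.2,"gripper": -0.5}]}}

```text
t: 17.47
tool_pos: [0.6227, 0.2408, 0.0867]
tool_rot: [2.402, 2.025, 0.002]
contact_force: [0.5, 0.7, -0.2]
opening: 0.0492
grip_force: 48.0
```

Request:
{"fn": "arm_command", "kwargs": {"increments": [{"slide": [0,0,0.001],"spin": 0,"gripper": -0.5},{"slide": [0,0,0.001],"spin": 0,"gripper": -0.5},{"slide": [0,0,0.001],"spin": 0,"gripper": -0.5}]}}

```text
t: 17.72
tool_pos: [0.6225, 0.2407, 0.0855]
tool_rot: [2.401, 2.025, 0.002]
contact_force: [0.7, -0.1, -1.0]
opening: 0.0493
grip_force: 48.0
```

Request:
{"fn": "arm_command", "kwargs": {"increments": [{"slide": [0,0,0.001],"spin": 0,"gripper": -0.5},{"slide": [0,0,0.002],"spin": 0,"gripper": -0.5},{"slide": [0,0,0.002],"spin": 0,"gripper": -0.5}]}}

```text
t: 17.97
tool_pos: [0.6224, 0.2407, 0.0835]
tool_rot: [2.402, 2.025, 0.001]
contact_force: [-1.5, -0.9, 3.0]
opening: 0.0491
grip_force: 48.4
```

Request:
{"fn": "arm_command", "kwargs": {"increments": [{"slide": [0,0,0],"spin": 0,"gripper": 0.25},{"slide": [0,0,0],"spin": 0,"gripper": 0.4},{"slide": [0,0,0],"spin": 0,"gripper": 0.4},{"slide": [0,0,0],"spin": 0,"gripper": 0.4},{"slide": [0,0,-0.02],"spin": 0,"gripper": 0.4},{"slide": [0,0,-0.06],"spin": 0,"gripper": 0.4},{"slide": [0,0,-0.1],"spin": 0,"gripper": 0.4},{"slide": [0,0,-0.15],"spin": 0,"gripper": 0.4}]}}

```text
t: 18.63
tool_pos: [0.6214, 0.2404, 0.2246]
tool_rot: [-2.401, -2.025, 0.004]
contact_force: [0.6, 0.0, 0.1]
opening: 0.0598
grip_force: 0.0
```

Request:
{"fn": "arm_command", "kwargs": {"increments": [{"slide": [-0.15,0,-0.15],"spin": 0,"gripper": 0.4},{"slide": [-0.15,0,-0.15],"spin": 0,"gripper": 0.4},{"slide": [-0.15,0,-0.15],"spin": 0,"gripper": 0.4},{"slide": [-0.15,0,-0.15],"spin": 0,"gripper": 0.4},{"slide": [-0.15,0,-0.15],"spin": 0,"gripper": 0.4},{"slide": [-0.15,0,-0.15],"spin": 0,"gripper": 0.4},{"slide": [-0.15,0,-0.15],"spin": 0,"gripper": 0.4}]}}

```text
t: 19.22
tool_pos: [0.5975, 0.0913, 0.378]
tool_rot: [2.401, 2.02, 0.008]
contact_force: [0.1, 0.2, -0.2]
opening: 0.0599
grip_force: 0.0
```

```bash
python3 -c "
from h import *
a=grab('wrist','w9.png')['frame'];d=grab('top'); b=d['frame'][90:260,180:450]
i=np.vstack([cv2.resize(a,(480,300)),cv2.resize(b,(480,300),interpolation=cv2.INTER_CUBIC)])
cv2.imwrite('pics/f.png',i[:,:,::-1])"
```

```text
(no output)
```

View pics/f.png

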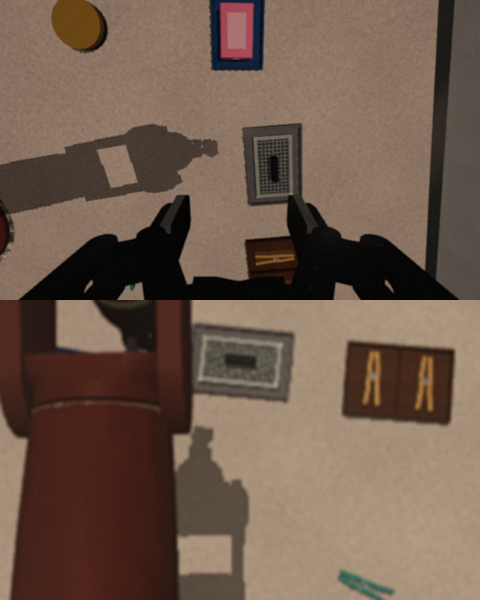

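Both pins lie in their bays, and the screen and the box sit flat and centred in their trays. The tin is unmoved.

```bash
python3 -c "
from h import *
print(order.finish_job())"
```

```text
the job is handed in; nothing more can be done
None
```

I handed the job in at about 19 s: the last pictures show a pin in each wooden bay, the screen grip-up in the grey tray, the box upright in the blue tray, and nothing propped on a rim; the judge gave no verdict.

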